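Dock the dish and flip the dock's tag

ROBOT

A 6-joint arm with a two-finger parallel gripper is mounted at the origin on a cart in front of the work surface, level with it; the furniture and walls round the work are solid. World frame = base frame: x ahead of the robot, y to its left, z up, the work surface at z = 0. Lengths are in mm, angles in rad, forces in N, time in s.
With the tool pointing down it reaches from about 400 to 925 mm from the base axis. Payload 12.5 kg.
Tool frame: the origin (TCP) lies at the very end of the fingers, on their centre line; the grasp point (between the pads) lies env.grip_point_offset behind it (env.grip_point_offset is the distance from the TCP to the grasp point, in mm); y points along the fingers, z is the direction in which the jaws open and shut, and the axes are right-handed (so a half turn about y gives the same grasp; the last joint's range is limited). The gripper opens to 95 mm and grips with 3 to 60 N. Pads are 20 mm wide; open, the fingers measure 119 mm over their backs; the gripper's body (75 mm by 180 mm) begins 59 mm behind the grasp point.
Start: joints at [0.999, 0.491, 1.559, -0, 1.092, -0.106], TCP at [280.698, 558.44, 214.661] pointing down, gripper open.
Joint ranges: [-3.1, 3.1], [-0.84, 2.19], [0.05, 2.79], [-1.13, 4.28], [0.06, 2.93], [-2.69, 2.69]. Speed limits (rad/s): [2.22, 2.22, 2.79, 3.14, 3.14, 3.14].

INTERFACE

Orientations are given as [roll, pitch, yaw] about the fixed x, y, z axes, in that order (R = Rz(yaw) Ry(pitch) Rx(roll)).
In Python, from cell import readout, read_camera, env, nets gives the robot as it stands.
- The arm moves only by the tool apply_moves, never from a script. Its argument "increments" is a list of rows, each a list of 3 entries, a list of its own where there are three numbers: the shift along the tool's x, y, z in cm, then the turn, a rotation vector about the tool's x, y, z in degrees, then the finger opening in cm, from 0 to 9.51. A call has exactly 5 rows; each row shifts and turns the pose as measured when the row begins, along the tool's axes as they then stand; what a row does not reach is not made up. A row lasts 1/8 s, in which the tool goes at most 62.5 mm and 10.7 degrees, less where a joint would pass 70% of its speed; a pose out of reach is approached as far as the arm can. A call with a gripper value outside its range is refused whole. The fingers move at their own pace and stop on an object; the grip force is fixed at half the most. Time passes only in rows, so rows that do not move let the fingers close, or fill a call up. It gives the time, the measured TCP pose, the force and the opening at its end, in the units of the state.
- readout.state(): the state, without advancing time (a new reading comes with each control period).
- read_camera(name): name is "side" or "top"; returns a dict with "img" (420x560x3 uint8, red, green, blue), "vfov" (degrees; the focal length in pixels is half the picture's height over the tangent of half this angle, whatever the lens; pixels are square), "cx", "cy" (the principal point, pixels), "rvec" (rotation vector, rad) and "tvec" (3), from world to camera coordinates, as OpenCV has them. Camera axes: x right, y down, z forward; pixel columns grow to the right and rows downward; lengths in mm; the calibration is good to about 2 mm. A picture is of the moment at which its call begins. There is no depth.
- env.job_done(): hands the job in, once; it reports no verdict.
Trained networks look in a picture, given as the dict that the camera call returned (one of the last four; its "shot" number tells which), for a name from the list of things; names that differ only in an ending like _2 or _b are one class to them, and where a whole thing is asked for, a point or a joint stands for the part that bears it (a point fixed in the world has none). Each returns a list of dicts, best first, with "confidence" (0 to 1); they miss things now and then, are a little off and sometimes report something else, mostly with a low value. They report only what shows in the picture. A call takes as long as a camera call. They do not tell look-alikes from the thing itself.
- nets.look_for(picture, thing): "point" ([x, y, z] in mm, in the coordinates of the camera as it stood for that picture, good to about 4 mm: the middle of the surface that is visible of it).
- nets.mark_of(picture, thing): "point" ([x, y, z] in mm, in the coordinates of the camera as it stood for that picture, good to about 4 mm: a listed point, or the origin of a listed thing).
The state is a dict: "t": time; "joints": joint angles; "qvel": joint speeds; "tau": joint torques, N m; "eef_pos": TCP position; "tcp_rot": TCP orientation; "ft_force": force on the tool from outside, world axes, zero at the start; "moment": the same for the moment, N m; "opening": opening from 0.0 (shut) to 1.0 (fully open).
Only numpy, scipy, OpenCV 4.12 (cv2) and the standard library are available. Lean on these libraries where they do the work, as an engineer would, in place of code of your own. Each camera call takes 0.05 s, during which the arm holds its last target. There are 200 camera calls.

TASK

Queue the loose petri dish for weighing: push it with the fingertips along the worktop, without picking it up, into the empty dock until it rests against the back stop between the side rails. Once the dish is home, flip that dock's hinged tag right over its pivot with the fingertips, so that it lies flat on the far side with its disc face up, showing the dock as taken. Leave the other dock with its dish and tag, the vial, the crucible and the stopper as they are.

Things in the scene. Friction and masses are not known exactly. Their poses are not given: they have to be found in the camera images.
- dish: the petri dish to dock: shallow, round, 90 mm over its rim (the outline that meets rails and fingers is 85 mm across), 15 mm tall, pushable wall up to 12 mm, about 20 g, loose on the bare worktop before the mouth of the empty dock, 105 to 125 mm short of its home and up to 55 mm to the side. Origin: centre of its underside, z up; any yaw
- empty_dock: empty dock, a fixed steel fence. Origin on the worktop in mid-bay; x points from mouth to back (away from the robot), y left, z up. Side rails and back stop 16 mm tall; rails' inner faces at y = +-46.5 mm from x = -20 to 47 mm, flared out to y = +-60 at x = -43; back stop's inner face at x = 43.5 mm. No floor: the dish slides on the worktop. Behind the stop, a 3 mm foot plate carries the tag
- empty_dock_home (a point): where the centre of the dish's underside comes when it rests against the back stop of the empty dock, on the worktop; axes as the dock's
- empty_dock_tag_hinge (a point): middle of the horizontal hinge pin of the empty dock's tag, 50 mm above the worktop, 90 mm behind the dock's origin; axes as the dock's, the pin runs along y. It is held by two upright dark steel cheeks, 36 mm wide along x, at y = +-25 to 28 mm, 58 mm tall at the pin
- empty_dock_tag_edge (a point): middle of the free edge of the empty dock's tag, at the start 42 mm before the pin and 17 mm above it. The tag, white, 44 mm wide, 4 mm thick, 30 g, lies level from the pin for 32 mm towards the mouth; its last 20 mm are turned up 60 degrees as a finger lip, free below. One face is plain (up at the start), the other bears a thin dark steel disc 25 mm across
- empty_dock_tag (a joint): angle of the empty dock's tag: 0 = lying level towards the mouth, plain face up (start); pi/2 = standing upright; pi = flipped over, lying level towards the back, disc face up. Light hinge (about 0.001 N m of friction): short of upright it falls back, past upright it falls over to the far stop by its own weight
- taken_dock: the other dock, of the same shape and frame as the empty one, beside it (left or right, 220 to 330 mm apart); a dish stands in it and its tag is already flipped to the back. Does not move
- taken_dock_tag (a joint): angle of the other dock's tag, about pi; to be left so
- docked_dish: the petri dish that already stands in the other dock, same size; to be left alone. Origin: centre of its underside
- vial: small capped vial, 22 mm across, 50 mm tall, standing loose on the worktop behind the two docks; to be left alone. Origin: centre of its underside
- crucible: small white crucible, 47 mm across, 37 mm tall, standing loose behind the two docks, left of the vial; to be left alone. Origin: centre of its underside
- stopper: brown rubber stopper, 28 mm across, 26 mm tall, standing loose to the right of the docks, before the balance; to be left alone. Origin: centre of its underside
Things that resemble listed ones, but are neither listed nor needed, are in the scene too. Leave any brown or pink look-alike of the dish alone.

How it is judged (in metres and radians):
On the way, in this order (a step that is already met when the one before it is completed fails the run):
1. the dish stands home in the empty dock, flat on the worktop, while the tag still lies towards the mouth (x of dish in the frame of empty_dock_home above -0.005 m and horizontal distance between dish and empty_dock_home below 0.008 m and angle between dish's own z axis and vertical below 0.06 rad and value of joint empty_dock_tag below 0.3 rad), for 0.2 s.
2. the dock's tag is flipped over to the back (value of joint empty_dock_tag above 3 rad), for 0.2 s.
At the end, for the whole second after the job is handed in: dish at rest flat on the worktop in the dock, within 5 mm of the back stop and 8 mm of its home; its tag lies over to the back, disc up, within 0.14 rad of its stop; other tag within 0.14 rad of its stop; other dish within 10 mm, vial, crucible, stopper within 15 mm of their starts (x of dish in the frame of empty_dock_home above -0.005 m and horizontal distance between dish and empty_dock_home below 0.008 m and angle between dish's own z axis and vertical below 0.06 rad and height (world z) of dish below 0.004 m and linear speed of dish below 0.01 m/s and value of joint each of empty_dock_tag, taken_dock_tag above 3 rad and distance of docked_dish from where it was at the start of the episode below 0.01 m and distance of each of vial, crucible, stopper from where it was at the start of the episode below 0.015 m); the robot touches nothing.
It fails at once if the dish is lifted off the worktop or tipped (height (world z) of dish above 0.008 m or angle between dish's own z axis and vertical above 0.2 rad).
It fails at once if the tag of the empty dock is turned over before the dish is home (value of joint empty_dock_tag above 1 rad and horizontal distance between dish and empty_dock_home above 0.012 m).
It fails at once if the other dock's tag is flipped back or its dish is disturbed (value of joint taken_dock_tag below 2.6 rad or distance of docked_dish from where it was at the start of the episode above 0.01 m).
It fails at once if the vial, the crucible or the stopper is moved or knocked over (distance of any of vial, crucible, stopper from where it was at the start of the episode above 0.015 m or angle between any of vial, crucible, stopper's own z axis and vertical above 0.4 rad).
It also fails if it takes over 58 s, if anything falls off the work surface, if the arm or the gripper's body presses on something with over 40 N, if the wrist force passes 120 N, or if a joint passes its speed limit or range.

## Working session

There is one attempt and no reset: what is moved stays moved. The work goes in short steps, Python scripts to look and compute and a tool call to move; the robot and the scene stay as the last step left them, time stands still between calls to the robot, and variables do not carry over. Pictures are saved under pics/ and viewed, about 8 in all and at most 12, crops included, and the job is handed in when it is done.

Besides the shell and the picture viewer there is one more tool, called after "Request:" as name(argument=value, ...), one argument or row to a line, values as JSON. apply_moves: Moves the arm, as the interface text tells. Its arguments: {"type":"object","properties":{"increments":{"type":"array"}},"required":["increments"]}

```bash
mkdir -p pics; ls
cat > h.py <<'E'
import numpy as np,cv2
from cell import readout,read_camera,env,nets
def toW(p,c):
    R=cv2.Rodrigues(np.array(c["rvec"],float))[0]; return R.T@(np.array(p)-np.array(c["tvec"]).ravel())
def K(c):
    h=c["img"].shape[0]; f=h/2/np.tan(np.radians(c["vfov"])/2); return np.array([[f,0,c["cx"]],[0,f,c["cy"]],[0,0,1.]])
def px(w,c): return cv2.projectPoints(np.array(w,float).reshape(-1,3),np.array(c["rvec"],float),np.array(c["tvec"],float),K(c),None)[0].reshape(-1,2)
def plane(u,v,c,z=0):
    R=cv2.Rodrigues(np.array(c["rvec"],float))[0]; o=-R.T@np.array(c["tvec"]).ravel(); d=R.T@np.linalg.inv(K(c))@[u,v,1]; return o+d*(z-o[2])/d[2]
def save(c,n): cv2.imwrite("pics/"+n,c["img"][:,:,::-1])
E
python3 - <<'E'
from h import *
print(readout.state()); print(env.grip_point_offset)
for n in("top","side"):
    c=read_camera(n); save(c,n+"0.png"); print(n,[(k,c[k]) for k in c if k!="img"])
    for t in "dish empty_dock empty_dock_home empty_dock_tag_hinge empty_dock_tag_edge taken_dock docked_dish vial crucible stopper".split():
        print(t,[(round(r["confidence"],2),toW(r["point"],c).round().tolist(),px(toW(r["point"],c),c)[0].round().tolist()) for r in nets.mark_of(c,t)[:4]])
E
```

```text
pics
{'t': 0.0, 'joints': array([ 9.99420224e-01,  4.91552188e-01,  1.55945827e+00, -6.37618122e-05,
        1.09170919e+00, -1.05587422e-01]), 'qvel': array([-0.00075669,  0.00014108, -0.00067356,  0.00074726,  0.00033131,
        0.00085482]), 'tau': array([ 1.15567640e-03, -6.12655449e+01, -2.58188546e+01,  6.92686485e-02,
        4.81588009e-02, -1.36088329e-04]), 'eef_pos': array([280.55384178, 558.21033278, 214.0632949 ]), 'tcp_rot': array([-1.57192301e+00,  6.25407198e-05, -4.65759292e-01]), 'ft_force': array([-0.58648991, -1.02124249, -0.00612114]), 'moment': array([-0.00341238, -0.02913144, -0.01695298]), 'opening': 0.9994264742183095}
18.8
top [('vfov', 47.40005574880132), ('cx', 277.0419119621759), ('cy', 219.37023436614405), ('rvec', array([ 2.16488193, -2.01660643,  0.22921642])), ('tvec', array([-92.6768527 , 609.97685196, 855.50317369])), ('shot', 1)]
dish [(0.92, [569.0, 9.0, -1.0], [248.0, 247.0]), (0.68, [435.0, 42.0, 1.0], [225.0, 312.0]), (0.65, [438.0, -106.0, 3.0], [299.0, 316.0])]
empty_dock []
empty_dock_home []
empty_dock_tag_hinge [(0.61, [644.0, -165.0, 49.
[... 516 characters left out ...]
vec', array([-542.60040321,  264.19700462,  828.11996657])), ('shot', 2)]
dish [(0.94, [441.0, 42.0, 4.0], [202.0, 230.0]), (0.81, [576.0, 14.0, 3.0], [257.0, 215.0]), (0.61, [440.0, -108.0, 1.0], [230.0, 277.0])]
empty_dock []
empty_dock_home [(0.81, [558.0, -161.0, 2.0], [289.0, 270.0])]
empty_dock_tag_hinge [(0.69, [640.0, -164.0, 50.0], [321.0, 243.0])]
empty_dock_tag_edge [(0.55, [606.0, -163.0, 66.0], [308.0, 245.0])]
taken_dock [(0.67, [563.0, 154.0, 3.0], [227.0, 182.0])]
docked_dish [(0.9, [561.0, 154.0, 1.0], [226.0, 182.0])]
vial [(0.56, [771.0, -7.0, 0.0], [327.0, 189.0])]
crucible [(0.69, [751.0, 57.0, 4.0], [307.0, 176.0])]
stopper [(0.59, [589.0, -265.0, 3.0], [327.0, 300.0])]
```

Run:
```python
import cv2
for n in("top","side"):
    i=cv2.imread(f"pics/{n}0.png"); i=i[110:390,100:460]; cv2.imwrite(f"pics/{n}0c.png",cv2.resize(i,(770,600),interpolation=2))
```

```text
(no output)
```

View pics/top0c.png

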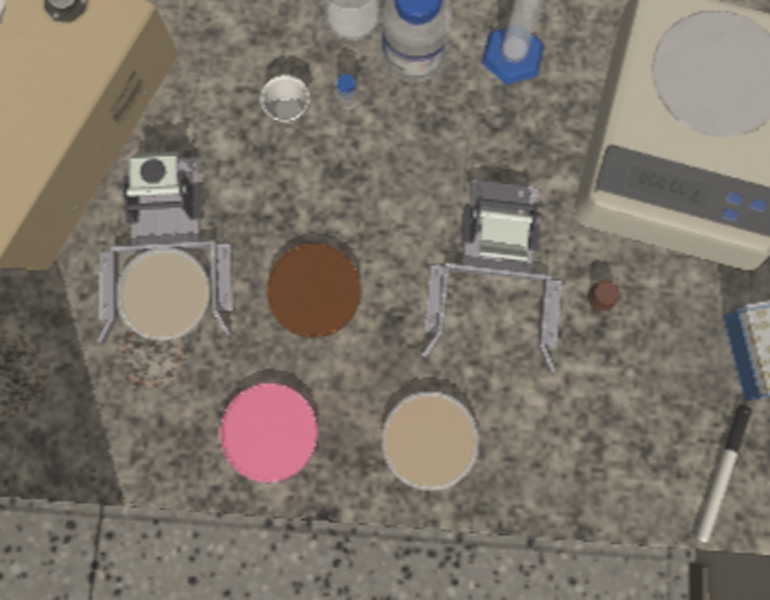

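View pics/side0c.png

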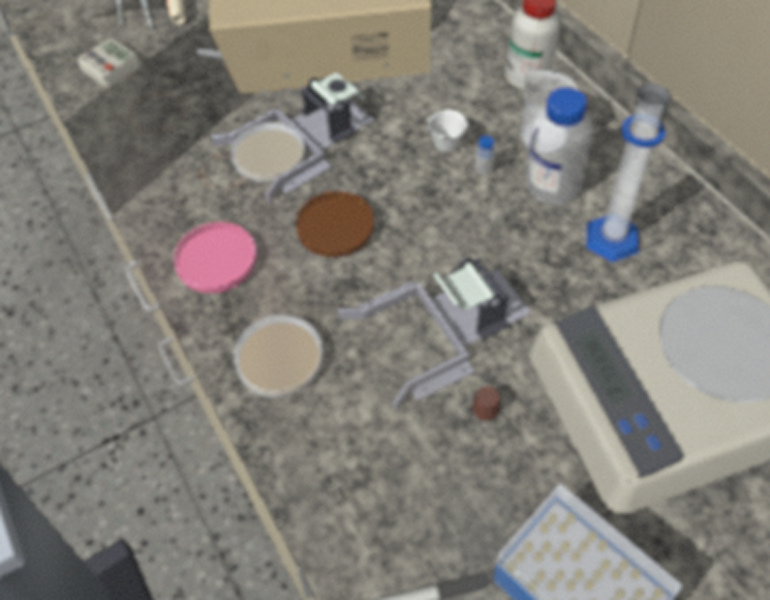

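```bash
cat >> h.py <<'E'
from scipy.spatial.transform import Rotation as Ro
def dock(x,y,z=0,O=None): return O[:2]+np.array([[np.cos(O[2]),-np.sin(O[2])],[np.sin(O[2]),np.cos(O[2])]])@[x,y]
def rel(target,yaw,tilt=0):
    """tool-frame shift (cm) and turn (deg) to target; yaw, tilt rad"""
    s=readout.state(); R=Ro.from_euler("xyz",s["tcp_rot"])
    T=Ro.from_euler("xyz",[-np.pi/2,0,yaw])*Ro.from_rotvec([0,0,-tilt])
    print("now",s["eef_pos"].round(1),"shift cm",(R.inv().apply(np.array(target)-s["eef_pos"])/10).round(2),"turn deg",np.degrees((R.inv()*T).as_rotvec()).round(1),"F",s["ft_force"].round(1),"t",round(s["t"],2))
E
python3 - <<'E'
from h import *
from scipy.optimize import least_squares
c=read_camera("top")
f=lambda u,v,z:plane(100+u/2.139,110+v/2.143,c,z)[:2]
# model pts of rail tops (inner side)
obs=[((43.5,46.5),(446,272)),((43.5,-46.5),(546,279)),((-43,60),(425,355)),((-43,-60),(552,369)),((-20,46.5),(441,322)),((-20,-46.5),(544,346))]
for m,o in obs: print(m,f(*o,16).round(1))
r=least_squares(lambda p:np.concatenate([dock(*m,O=p)-f(*o,16) for m,o in obs]),[557,-160,0],loss="soft_l1",f_scale=3,x_scale=[1,1,.01]); print(r.x,r.fun.round(1))
print("dish",plane(100+430.5/2.139,110+440/2.143,c,15))
for n in("top","side","side"):
    c=read_camera(n)
    for t in "dish empty_dock empty_dock_home empty_dock_tag_hinge empty_dock_tag_edge".split():
        print(t,[(round(q["confidence"],2),toW(q["point"],c).round().tolist()) for q in nets.mark_of(c,t)[:4]])
rel([392,-66,120],-.75)
E
```

```text
(43.5, 46.5) [ 595.8 -114.5]
(43.5, -46.5) [ 595.8 -209.6]
(-43, 60) [515.7 -99.4]
(-43, -60) [ 511.1 -218.1]
(-20, 46.5) [ 547.7 -112.5]
(-20, -46.5) [ 532.  -209.9]
[ 5.55383894e+02 -1.60829405e+02 -4.56583428e-02] [  5.1  -1.8   1.    0.4  -0.5   0.5  -1.4  -0.7 -10.2  -0.9   1.3   3.6]
dish [ 438.47611136 -109.23693791   15.        ]
dish [(0.95, [436.0, 44.0, -4.0]), (0.71, [568.0, 9.0, -1.0])]
empty_dock []
empty_dock_home []
empty_dock_tag_hinge [(0.85, [643.0, -169.0, 50.0])]
empty_dock_tag_edge [(0.96, [604.0, -163.0, 73.0])]
dish [(0.93, [438.0, 42.0, -3.0]), (0.67, [574.0, 11.0, 2.0]), (0.59, [442.0, -108.0, -0.0]), (0.25, [560.0, 157.0, -3.0])]
empty_dock []
empty_dock_home [(0.92, [557.0, -161.0, 2.0]), (0.2, [604.0, -163.0, 69.0])]
empty_dock_tag_hinge [(0.71, [645.0, -167.0, 49.0])]
empty_dock_tag_edge [(0.87, [606.0, -159.0, 68.0])]
dish [(0.88, [573.0, 16.0, 7.0]), (0.81, [439.0, 44.0, 1.0]), (0.78, [443.0, -109.0, 0.0])]
empty_dock []
empty_dock_home [(0.91, [556.0, -160.0, 2.0])]
empty_dock_tag_hinge [(0.68, [645.0, -163.0, 50.0])]
empty_dock_tag_edge [(0.56, [606.0, -161.0, 69.0])]
now [280.7 558.4 214.7] shift cm [ 37.99   9.46 -50.79] turn deg [-0.  16.3  0. ] F [-1.3  0.1 -0.4] t 2.05
```

Request:
apply_moves(
  increments=[
    [[3.6, 0.8, -4.8], [0, 0, 0], 4.0],
    [[3.6, 0.8, -4.8], [0, 0, 0], 4.0],
    [[3.6, 0.8, -4.8], [0, 0, 0], 4.0],
    [[3.6, 0.8, -4.8], [0, 0, 0], 4.0],
    [[3.6, 0.8, -4.8], [0, 0, 0], 4.0],
  ],
)

```text
t: 2.68
eef_pos: [334.7, 258.5, 173.3]
tcp_rot: [-1.567, -0.002, -0.46]
ft_force: [1.2, -0.9, -0.5]
opening: 0.531
```

Request:
apply_moves(
  increments=[
    [[3.6, 0.8, -4.8], [0, 0, 0], 4.0],
    [[3.6, 0.8, -4.8], [0, 0, 0], 4.0],
    [[3.6, 0.8, -4.8], [0, 0, 0], 4.0],
    [[3.6, 0.8, -4.8], [0, 0, 0], 4.0],
    [[3.6, 0.8, -4.8], [0, 0, 0], 4.0],
  ],
)

```text
t: 3.3
eef_pos: [391.4, -45.6, 133.2]
tcp_rot: [-1.564, -0.007, -0.458]
ft_force: [2.6, 1.2, 0.4]
opening: 0.415
```

Run:
```python
from h import *
rel([399,-67,120],-.78)
```

```text
now [391.4 -45.6 133.2] shift cm [ 1.62  1.32 -1.59] turn deg [-0.4 18.4  0.3] F [2.6 1.2 0.4] t 3.3
```

Request:
apply_moves(
  increments=[
    [[1.6, 1.3, -1.6], [0, 0, 0], 4.0],
    [[0, 0, 0], [-0.4, 9.2, 0.3], 4.0],
    [[0, 0, 0], [0, 9.2, 0], 4.0],
    [[0, 3.5, 0], [0, 0, 0], 4.0],
    [[0, 3.5, 0], [0, 0, 0], 4.0],
  ],
)

```text
t: 3.92
eef_pos: [401.9, -73.5, 50.0]
tcp_rot: [-1.567, -0.009, -0.798]
ft_force: [1.2, -0.4, -0.8]
opening: 0.42
```

Run:
```python
from h import *
rel([399,-67,6],-.78)
for n in("side","top"):
    c=read_camera(n);save(c,n+"1.png")
    i=cv2.imread(f"pics/{n}1.png"); i=i[170:390,140:420]; cv2.imwrite(f"pics/{n}1c.png",cv2.resize(i,(760,597),interpolation=2))
    print([(round(q["confidence"],2),toW(q["point"],c).round().tolist()) for q in nets.mark_of(c,"dish")[:4]])
```

```text
now [401.9 -73.5  50. ] shift cm [-0.71  4.39  0.23] turn deg [-0.2 -1.1  0.5] F [ 1.2 -0.4 -0.8] t 3.92
[(0.92, [575.0, 14.0, 6.0]), (0.6, [442.0, -111.0, -3.0]), (0.42, [440.0, 44.0, 1.0])]
[(0.91, [436.0, 41.0, -0.0]), (0.86, [567.0, 12.0, -1.0]), (0.76, [438.0, -103.0, -2.0])]
```

View pics/side1c.png

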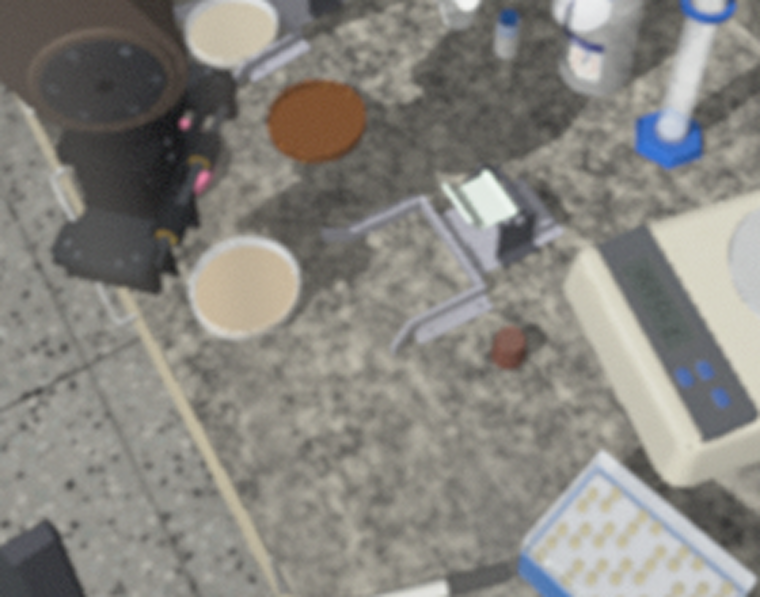

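Request:
apply_moves(
  increments=[
    [[-0.7, 0, 0.2], [0, -1, 0.4], 4.0],
    [[-0.1, 2.0, 0], [0, 0, 0], 4.0],
    [[0, 1.5, 0], [0, 0, 0], 4.0],
    [[0, 0.8, 0], [0, 0, 0], 4.0],
    [[0, 0, 0], [0, 0, 0], 4.0],
  ],
)

```text
t: 4.75
eef_pos: [399.3, -65.3, 11.9]
tcp_rot: [-1.564, -0.006, -0.776]
ft_force: [-0.2, -0.2, 0.4]
opening: 0.418
```

Run:
```python
from h import *
rel([399,-67,6],-.78)
# end of diagonal push: dish at dock(-65,0)
O=(556,-161,-.045); w=dock(-65,0,O=O); d=np.array([np.cos(-.78),np.sin(-.78)]); print(w,w-47.5*d)
rel([*(w-47.5*d),6],-.78)
```

```text
now [399.3 -65.3  11.9] shift cm [ 0.09  0.59 -0.14] turn deg [-0.4  0.2  0.3] F [-0.2 -0.2  0.4] t 4.75
[ 491.06580139 -158.07598709] [ 457.29740834 -124.67021468]
now [399.3 -65.3  11.9] shift cm [ 8.29  0.64 -0.17] turn deg [-0.4  0.2  0.3] F [-0.2 -0.2  0.4] t 4.75
```

Request:
apply_moves(
  increments=[
    [[0.0, 0.7, 0], [-0.3, 0, 0.3], 4.0],
    [[0.6, 0, 0], [0, 0, 0], 4.0],
    [[0.7, 0, 0], [0, 0, 0], 4.0],
    [[0.7, 0, 0], [0, 0, 0], 4.0],
    [[0.7, 0, 0], [0, 0, 0], 4.0],
  ],
)

```text
t: 5.38
eef_pos: [420.6, -85.6, 5.9]
tcp_rot: [-1.569, -0.002, -0.776]
ft_force: [-0.2, -0.6, 0.2]
opening: 0.42
```

Request:
apply_moves(
  increments=[
    [[0.8, 0, 0], [0, 0, 0], 4.0],
    [[0.8, 0, 0], [0, 0, 0], 4.0],
    [[0.8, 0, 0], [0, 0, 0], 4.0],
    [[0.8, 0, 0], [0, 0, 0], 4.0],
    [[0.5, 0, 0], [0, 0, 0], 4.0],
  ],
)

```text
t: 6.0
eef_pos: [449.1, -113.8, 6.0]
tcp_rot: [-1.569, -0.002, -0.776]
ft_force: [0.2, 0.1, -0.4]
opening: 0.424
```

Run:
```python
from h import *
rel([457.3,-124.7,6],-.78)
for n in("side","top"):
    c=read_camera(n);save(c,n+"2.png")
    print([(round(q["confidence"],2),toW(q["point"],c).round().tolist()) for q in nets.mark_of(c,"dish")[:4]])
```

```text
now [ 449.1 -113.8    6. ] shift cm [ 1.35  0.   -0.21] turn deg [-0.1  0.2  0.1] F [ 0.2  0.1 -0.4] t 6.0
[(0.96, [488.0, -146.0, -3.0]), (0.76, [439.0, 40.0, 2.0])]
[(0.6, [437.0, 42.0, -2.0]), (0.57, [570.0, 11.0, 2.0])]
```

Request:
apply_moves(
  increments=[
    [[0.7, 0, -0.1], [0, 0, 0], 4.0],
    [[0.6, 0, -0.1], [0, 0, 0], 4.0],
    [[-1, 0, 0], [0, 0, 0], 4.0],
    [[-1.5, 0, 0], [0, 0, 0], 4.0],
    [[-1.0, 0, 0], [0, 0, 0], 4.0],
  ],
)

```text
t: 6.82
eef_pos: [429.7, -98.2, 5.9]
tcp_rot: [-1.569, -0.001, -0.776]
ft_force: [0.9, 0.2, -0.5]
opening: 0.422
```

Run:
```python
from h import *
for n in("side","top"):
    c=read_camera(n);save(c,n+"3.png")
    print([(round(q["confidence"],2),toW(q["point"],c).round().tolist()) for q in nets.mark_of(c,"dish")[:4]])
    i=cv2.imread(f"pics/{n}3.png"); i=i[170:390,140:420]; cv2.imwrite(f"pics/{n}3c.png",cv2.resize(i,(760,597),interpolation=2))
rel([437,-155,6],-.045)
```

```text
[(0.73, [562.0, 154.0, -1.0]), (0.66, [574.0, 14.0, 3.0]), (0.61, [496.0, -157.0, 1.0])]
[(0.93, [569.0, 8.0, 2.0]), (0.88, [487.0, -155.0, -1.0])]
now [431.1 -99.1   6. ] shift cm [ 4.34  0.   -3.58] turn deg [ -0.  -41.9   0.2] F [-0.   0.1 -0.1] t 7.03
```

View pics/side3c.png

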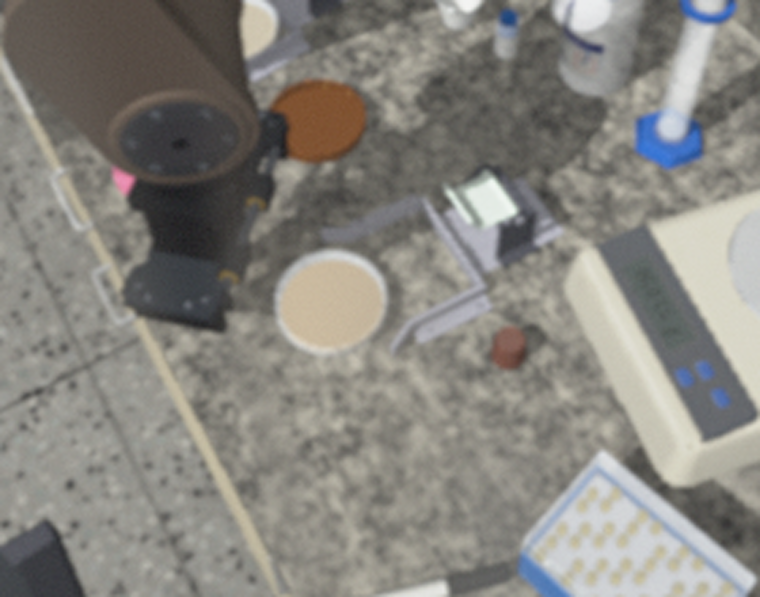

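Request:
apply_moves(
  increments=[
    [[0, 0, 0], [0, -10.5, 0], 4.0],
    [[0, 0, 0], [0, -10.5, 0], 4.0],
    [[0, 0, 0], [0, -10.5, 0], 4.0],
    [[0, 0, 0], [0, -10.4, 0], 4.0],
    [[0, 0, -2], [0, 0, 0], 4.0],
  ],
)

```text
t: 7.65
eef_pos: [432.6, -119.8, 6.1]
tcp_rot: [-1.572, -0.005, -0.021]
ft_force: [-0.2, -0.8, 0.3]
opening: 0.419
```

Run:
```python
from h import *
rel([431,-155,6],-.045)
```

```text
now [ 432.6 -119.8    6.1] shift cm [-0.08  0.02 -3.52] turn deg [0.1 1.4 0.3] F [-0.2 -0.8  0.3] t 7.65
```

Request:
apply_moves(
  increments=[
    [[-0.1, 0, -2.0], [0, 1.4, 0.3], 4.0],
    [[0, 0, -1.5], [0, 0, 0], 4.0],
    [[0.9, 0, 0], [0, 0, 0], 4.0],
    [[0.7, 0, 0], [0, 0, 0], 4.0],
    [[0.7, 0, 0], [0, 0, 0], 4.0],
  ],
)

```text
t: 8.28
eef_pos: [455.7, -157.8, 6.2]
tcp_rot: [-1.572, -0.001, -0.046]
ft_force: [-0.0, -0.4, 0.0]
opening: 0.42
```

Run:
```python
from h import *
O=(556,-161,-.045)
rel([*dock(-46.5,0,O=O),6],-.045)
c=read_camera("side");save(c,"side4.png")
print([(round(q["confidence"],2),toW(q["point"],c).round().tolist()) for q in nets.mark_of(c,"dish")[:4]])
```

```text
now [ 455.7 -157.8    6.2] shift cm [5.38 0.03 0.14] turn deg [ 0.1 -0.   0.1] F [-0.  -0.4  0. ] t 8.28
[(0.76, [503.0, -158.0, -0.0]), (0.32, [767.0, -6.0, -0.0])]
```

Request:
apply_moves(
  increments=[
    [[0.8, 0, 0.1], [0, 0, 0], 4.0],
    [[0.8, 0, 0], [0, 0, 0], 4.0],
    [[0.8, 0, 0], [0, 0, 0], 4.0],
    [[0.8, 0, 0], [0, 0, 0], 4.0],
    [[0.8, 0, 0], [0, 0, 0], 4.0],
  ],
)

```text
t: 9.0
eef_pos: [498.5, -158.1, 6.3]
tcp_rot: [-1.572, -0.001, -0.045]
ft_force: [-1.6, -0.4, 0.7]
opening: 0.419
```

Request:
apply_moves(
  increments=[
    [[0.3, 0, 0], [0, 0, 0], 4.0],
    [[0.2, 0, 0], [0, 0, 0], 4.0],
    [[0.2, 0, 0], [0, 0, 0], 4.0],
    [[0.2, 0, 0], [0, 0, 0], 4.0],
    [[0, 0, 0], [0, 0, 0], 4.0],
  ],
)

```text
t: 9.62
eef_pos: [508.1, -158.5, 6.2]
tcp_rot: [-1.572, -0.001, -0.045]
ft_force: [1.3, 0.0, -0.1]
opening: 0.423
```

Run:
```python
from h import *
O=(556,-161,-.045)
rel([*dock(-46.5,0,O=O),6],-.045)
for n in("side","top"):
    c=read_camera(n);save(c,n+"5.png")
    print([(round(q["confidence"],2),toW(q["point"],c).round().tolist()) for q in nets.mark_of(c,"dish")[:4]])
    print([(round(q["confidence"],2),toW(q["point"],c).round().tolist()) for q in nets.mark_of(c,"empty_dock_home")[:2]])
    i=cv2.imread(f"pics/{n}5.png"); i=i[200:320,210:370]; cv2.imwrite(f"pics/{n}5c.png",cv2.resize(i,(800,600),interpolation=2))
```

```text
now [ 508.1 -158.5    6.2] shift cm [ 0.14  0.02 -0.03] turn deg [0.1 0.  0.1] F [ 1.3  0.  -0.1] t 9.62
[(0.71, [438.0, 39.0, -0.0]), (0.69, [559.0, -162.0, -2.0])]
[(0.39, [646.0, -167.0, 49.0])]
[(0.61, [570.0, 12.0, -1.0])]
[]
```

View pics/side5c.png

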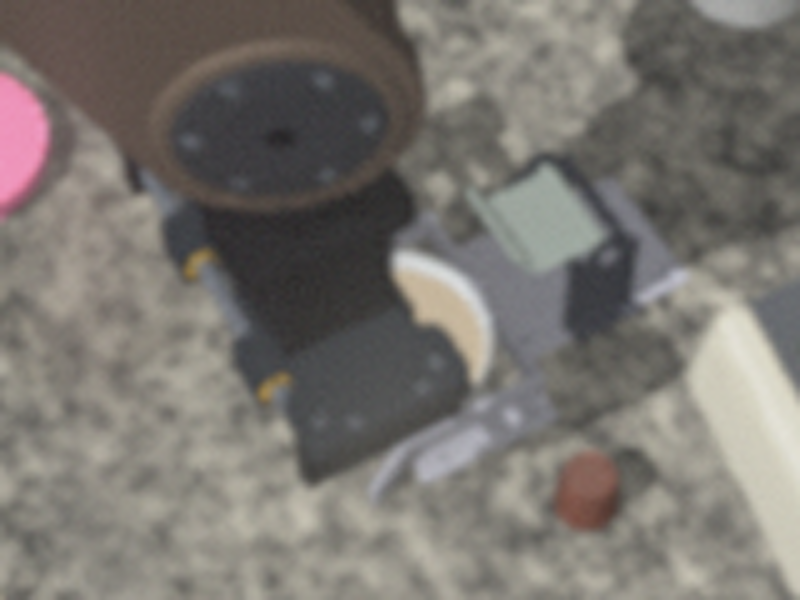

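Request:
apply_moves(
  increments=[
    [[0.15, 0, 0], [0, 0, 0], 4.0],
    [[0.15, 0, 0], [0, 0, 0], 4.0],
    [[0.15, 0, 0], [0, 0, 0], 4.0],
    [[0, 0, 0], [0, 0, 0], 4.0],
    [[0, 0, 0], [0, 0, 0], 4.0],
  ],
)

```text
t: 10.55
eef_pos: [510.1, -158.2, 6.0]
tcp_rot: [-1.571, 0.005, -0.045]
ft_force: [-1.2, -0.1, 0.7]
opening: 0.421
```

Request:
apply_moves(
  increments=[
    [[0.25, 0, 0], [0, 0, 0], 4.0],
    [[0.25, 0, 0], [0, 0, 0], 4.0],
    [[0.25, 0, 0], [0, 0, 0], 4.0],
    [[0.2, 0, 0], [0, 0, 0], 4.0],
    [[0.2, 0, 0], [0, 0, 0], 4.0],
  ],
)

```text
t: 11.18
eef_pos: [510.8, -157.6, 5.6]
tcp_rot: [-1.565, 0.029, -0.045]
ft_force: [-13.7, -4.4, 10.5]
opening: 0.42
```

Request:
apply_moves(
  increments=[
    [[-0.5, 0, 0], [0, 0, 0], 4.0],
    [[-1.5, 0, 0], [0, 0, 0], 4.0],
    [[-3, -1, 0], [0, 0, 0], 4.0],
    [[-4, -4, 0], [0, 0, 0], 2.0],
    [[-4, -5, 0], [0, 0, 0], 0],
  ],
)

```text
t: 11.8
eef_pos: [381.1, -151.6, 106.9]
tcp_rot: [-1.564, 0.03, -0.044]
ft_force: [0.3, -1.1, 1.5]
opening: 0.266
```

Run:
```python
from h import *
for n in("side","top"):
    c=read_camera(n);save(c,n+"6.png")
    for t in("dish","empty_dock_home","empty_dock_tag_hinge","empty_dock_tag_edge"): print(t,[(round(q["confidence"],2),toW(q["point"],c).round().tolist()) for q in nets.mark_of(c,t)[:4]])
    i=cv2.imread(f"pics/{n}6.png"); i=i[180:330,190:390]; cv2.imwrite(f"pics/{n}6c.png",cv2.resize(i,(800,600),interpolation=2))
rel([560,-162,150],-.045,np.radians(60))
```

```text
dish [(0.73, [561.0, -160.0, -2.0]), (0.62, [573.0, 12.0, 5.0])]
empty_dock_home [(0.57, [556.0, -158.0, 0.0])]
empty_dock_tag_hinge [(0.93, [645.0, -168.0, 49.0]), (0.47, [562.0, 154.0, 1.0])]
empty_dock_tag_edge [(0.56, [603.0, -161.0, 67.0])]
dish [(0.95, [569.0, 9.0, 3.0]), (0.89, [553.0, -159.0, -4.0]), (0.82, [432.0, 42.0, 1.0])]
empty_dock_home []
empty_dock_tag_hinge [(0.94, [646.0, -165.0, 49.0])]
empty_dock_tag_edge [(0.92, [608.0, -160.0, 71.0]), (0.32, [556.0, 151.0, -0.0])]
now [ 383.2 -152.   105.6] shift cm [17.56 -4.98 -0.2 ] turn deg [ -0.4  -0.1 -61.8] F [ 0.6 -0.2 -1. ] t 12.3
```

View pics/side6c.png

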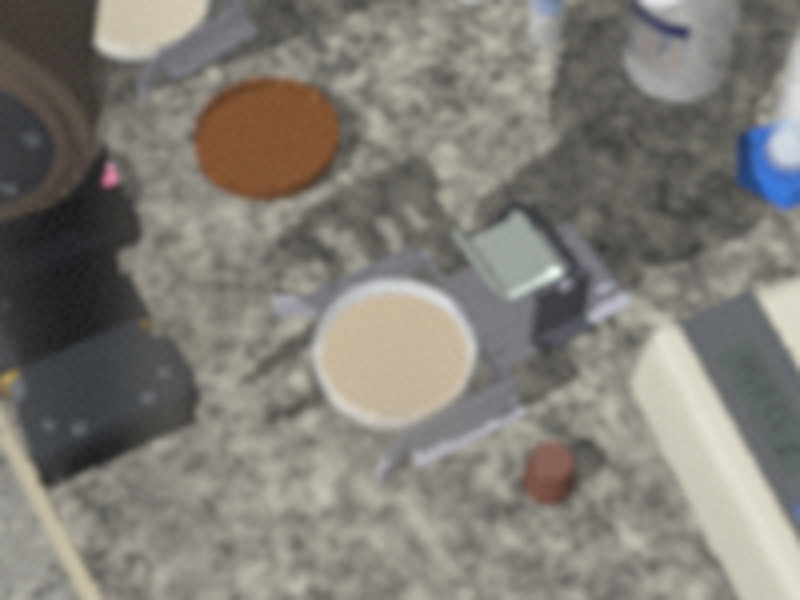

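Request:
apply_moves(
  increments=[
    [[5, -3, 0], [0, 0, 0], 0],
    [[5, -3, 0], [-0.4, 0, -1.8], 0],
    [[2, 0, 0], [0, 0, -10], 0],
    [[0, 0, 0], [0, 0, -10], 0],
    [[0, 0, 0], [0, 0, -10], 0],
  ],
)

```text
t: 12.92
eef_pos: [517.0, -151.3, 170.7]
tcp_rot: [-1.57, -0.469, -0.048]
ft_force: [1.1, 0.4, 0.5]
opening: 0.002
```

Run:
```python
from h import *
rel([550,-161,150],-.05,np.radians(50))
```

```text
now [ 517.  -151.3  170.7] shift cm [ 2.04  3.36 -0.81] turn deg [ -0.1   0.1 -23.1] F [1.1 0.4 0.5] t 12.93
```

Request:
apply_moves(
  increments=[
    [[0, 0, -0.8], [0, 0, -10], 0],
    [[0, 0, 0], [0, 0, -10], 0],
    [[0, 0, 0], [0, 0, -3], 0],
    [[0, 0, 0], [0, 0, 0], 0],
    [[0, 0, 0], [0, 0, 0], 0],
  ],
)

```text
t: 13.55
eef_pos: [555.9, -121.3, 256.1]
tcp_rot: [-1.621, -0.71, -0.091]
ft_force: [0.3, 0.3, 0.3]
opening: 0.005
```

Run:
```python
from h import *
rel([564,-161.5,72],-.05,np.radians(50))
rel([610,-164,33],-.05,np.radians(50))
```

```text
now [ 555.9 -121.3  256.1] shift cm [-11.12  14.9   -3.19] turn deg [ 4.5 -1.4 -9.3] F [0.3 0.3 0.3] t 13.55
now [ 555.9 -121.3  256.1] shift cm [-10.17  20.84  -2.73] turn deg [ 4.5 -1.4 -9.3] F [0.3 0.3 0.3] t 13.55
```

Run:
```python
from h import *
s=readout.state();print(s["joints"].round(3),s["qvel"].round(2))
```

```text
[-0.405  0.195  2.122  0.885  0.2   -2.685] [-0.    0.01 -0.   -0.01  0.   -0.  ]
```

Run:
```python
from h import *
rel([540,-160,170],-.05,np.radians(20))
```

```text
now [ 555.9 -121.3  256.1] shift cm [-6.55  5.92 -3.71] turn deg [ 4.  -2.6 20.6] F [0.3 0.3 0.3] t 13.55
```

Request:
apply_moves(
  increments=[
    [[0, 0, -1], [1.3, -0.9, 6.5], 0],
    [[0, 0, -1], [1.3, -0.9, 7], 0],
    [[0, 0, -1], [1.3, -0.9, 7], 0],
    [[0, 0, 0], [0, 0, 0], 0],
    [[0, 0, 0], [0, 0, 0], 0],
  ],
)

```text
t: 14.18
eef_pos: [553.2, -148.0, 251.1]
tcp_rot: [-1.569, -0.377, -0.051]
ft_force: [0.2, 0.5, -1.2]
opening: 0.002
```

Run:
```python
from h import *
s=readout.state();print(s["joints"].round(3),s["qvel"].round(2))
rel([560,-161,150],-.05,np.radians(20))
```

```text
[-0.445  0.258  1.889  0.236  0.658 -2.127] [-0.01  0.01 -0.01 -0.01  0.   -0.  ]
now [ 553.2 -148.   251.1] shift cm [-3.02  9.68 -1.28] turn deg [-0.1 -0.1  1.6] F [ 0.2  0.5 -1.2] t 14.18
```

Run:
```python
from h import *
rel([570,-162,85],-.2,np.radians(30))
```

```text
now [ 553.2 -148.   251.1] shift cm [-4.48 16.09 -1.34] turn deg [-3.8  7.7 -8.4] F [ 0.2  0.5 -1.2] t 14.18
```

Request:
apply_moves(
  increments=[
    [[-1.5, 4.2, -0.4], [-1.2, 2.5, -2.8], 0],
    [[-1.2, 4.2, -0.4], [-1.2, 2.5, -2.8], 0],
    [[-0.5, 3, -0.2], [-1.2, 2.5, -2.8], 0],
    [[0, 0, 0], [0, 0, 0], 0],
    [[0, 0, 0], [0, 0, 0], 0],
  ],
)

```text
t: 14.8
eef_pos: [565.7, -156.9, 141.3]
tcp_rot: [-1.566, -0.517, -0.184]
ft_force: [-0.6, -0.4, 0.4]
opening: 0.005
```

Run:
```python
from h import *
s=readout.state();print(s["joints"].round(3),s["qvel"].round(2))
rel([573,-162,80],-.2,np.radians(30))
rel([598,-163,37],-.2,np.radians(30))
```

```text
[-0.445  0.418  2.084  0.77   0.192 -2.561] [ 0.    0.    0.01  0.01 -0.01 -0.01]
now [ 565.7 -156.9  141.3] shift cm [-2.33  5.73 -0.4 ] turn deg [-0.8  0.8 -0.4] F [-0.6 -0.4  0.4] t 14.8
now [ 565.7 -156.9  141.3] shift cm [-2.3  10.69 -0.07] turn deg [-0.8  0.8 -0.4] F [-0.6 -0.4  0.4] t 14.8
```

Run:
```python
from h import *
rel([570,-162,90],-.2,np.radians(16))
```

```text
now [ 565.7 -156.9  141.3] shift cm [-2.09  4.71 -0.45] turn deg [-0.7  0.9 13.6] F [-0.6 -0.4  0.4] t 14.8
```

Request:
apply_moves(
  increments=[
    [[0, 0, -0.2], [-0.3, 0.4, 6], 0],
    [[0, 0, -0.2], [-0.3, 0.4, 6], 0],
    [[0, 1, 0], [0, 0, 0], 0],
    [[0, 1, 0], [0, 0, 0], 0],
    [[0, 1, 0], [0, 0, 0], 0],
  ],
)

```text
t: 15.42
eef_pos: [577.3, -159.2, 115.7]
tcp_rot: [-1.563, -0.36, -0.188]
ft_force: [-0.5, -0.5, 0.7]
opening: -0.003
```

Run:
```python
from h import *
s=readout.state();print(s["joints"].round(3))
rel([580,-162,42],-.2,np.radians(16))
```

```text
[-0.42   0.484  1.974  0.266  0.346 -2.039]
now [ 577.3 -159.2  115.7] shift cm [-2.3   7.01 -0.29] turn deg [-0.7  0.7  4.6] F [-0.5 -0.5  0.7] t 15.43
```

Request:
apply_moves(
  increments=[
    [[-1, 1.5, -0.1], [-0.4, 0.4, 2.3], 0],
    [[-0.6, 2, -0.1], [-0.3, 0.3, 2.3], 0],
    [[-0.5, 2, -0.1], [0, 0, 0], 0],
    [[0, 1.2, 0], [0, 0, 0], 0],
    [[0, 0, 0], [0, 0, 0], 0],
  ],
)

```text
t: 16.05
eef_pos: [576.0, -161.1, 39.2]
tcp_rot: [-1.569, -0.276, -0.2]
ft_force: [0.8, -1.3, 0.2]
opening: 0.005
```

Run:
```python
from h import *
s=readout.state();print(s["joints"].round(3))
rel([590,-163,43],-.2,np.radians(16))
for n in("side",):
    c=read_camera(n);save(c,n+"7.png")
    for t in("empty_dock_tag_hinge","empty_dock_tag_edge"): print(t,[(round(q["confidence"],2),toW(q["point"],c).round().tolist()) for q in nets.mark_of(c,t)[:4]])
    i=cv2.imread(f"pics/{n}7.png"); i=i[180:330,200:400]; cv2.imwrite(f"pics/{n}7c.png",cv2.resize(i,(800,600),interpolation=2))
```

```text
[-0.41   0.622  1.969  0.21   0.287 -1.974]
now [ 576.  -161.1   39.2] shift cm [1.46 0.02 0.1 ] turn deg [-0.1 -0.  -0.2] F [ 0.8 -1.3  0.2] t 16.05
empty_dock_tag_hinge [(0.87, [646.0, -165.0, 52.0])]
empty_dock_tag_edge [(0.88, [605.0, -161.0, 70.0])]
```

View pics/side7c.png

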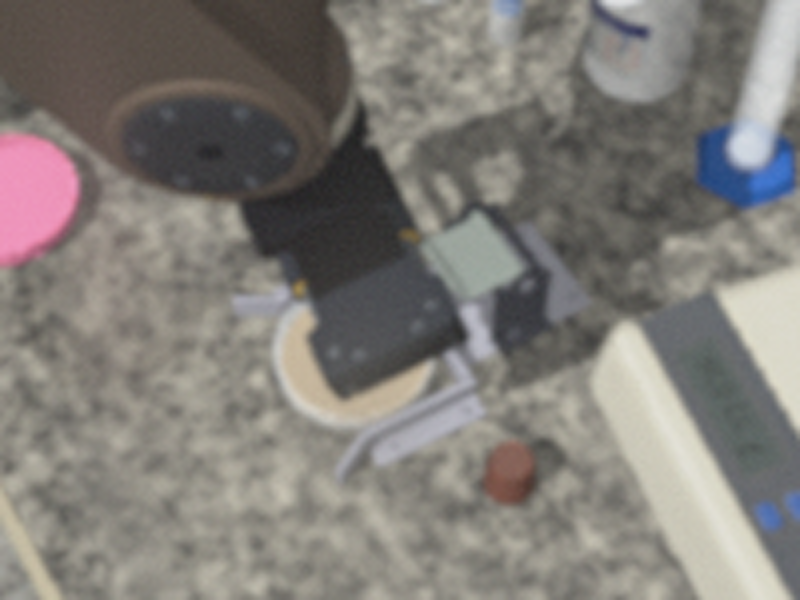

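Request:
apply_moves(
  increments=[
    [[0.75, 0, 0.1], [0, 0, 0], 0],
    [[0.7, 0.0, 0], [0, 0, 0], 0],
    [[0.5, 0.18, 0.07], [0, 0, 0], 0],
    [[0.45, 0.15, 0.07], [0, 0, 0], 0],
    [[0, 0, 0], [0, 0, 0], 0],
  ],
)

```text
t: 16.82
eef_pos: [601.4, -163.6, 45.9]
tcp_rot: [-1.569, -0.278, -0.2]
ft_force: [0.2, 0.1, 0.3]
opening: 0.005
```

Run:
```python
from h import *
s=readout.state();print(s["joints"].round(3))
rel([604,-163,52],-.2,np.radians(16))
c=read_camera("side")
for t in("empty_dock_tag_edge","dish"): print(t,[(round(q["confidence"],2),toW(q["point"],c).round().tolist()) for q in nets.mark_of(c,t)[:4]])
```

```text
[-0.396  0.632  1.905  0.168  0.337 -1.918]
now [ 601.4 -163.6   45.9] shift cm [ 0.4  -0.52  0.11] turn deg [-0.1  0.  -0.1] F [0.2 0.1 0.3] t 16.82
empty_dock_tag_edge [(0.56, [607.0, -163.0, 74.0])]
dish [(0.79, [441.0, 42.0, 1.0]), (0.71, [558.0, -159.0, -2.0]), (0.61, [574.0, 14.0, 8.0])]
```

Request:
apply_moves(
  increments=[
    [[0.6, -0.7, 0.06], [0, 0, 0], 0],
    [[0.75, -0.7, 0.1], [0, 0, 0], 0],
    [[1.1, -0.5, 0.15], [0, 0, 0], 0],
    [[1.25, -0.1, 0.18], [0, 0, 0], 0],
    [[1.3, 0.3, 0.2], [0, 0, 0], 0],
  ],
)

```text
t: 17.6
eef_pos: [648.0, -165.9, 79.1]
tcp_rot: [-1.569, -0.279, -0.2]
ft_force: [-0.0, -0.2, 0.3]
opening: 0.005
```

Run:
```python
from h import *
s=readout.state();print(s["joints"].round(3))
rel([656,-165,74],-.2,np.radians(16))
c=read_camera("side");save(c,"side8.png")
i=cv2.imread(f"pics/side8.png"); i=i[180:330,200:400]; cv2.imwrite(f"pics/side8c.png",cv2.resize(i,(800,600),interpolation=2))
for t in("empty_dock_tag_edge","dish"): print(t,[(round(q["confidence"],2),toW(q["point"],c).round().tolist()) for q in nets.mark_of(c,t)[:4]])
```

```text
[-0.369  0.626  1.772  0.105  0.471 -1.827]
now [ 648.  -165.9   79.1] shift cm [0.6  0.71 0.24] turn deg [-0.1 -0.  -0. ] F [-0.  -0.2  0.3] t 17.6
empty_dock_tag_edge []
dish [(0.98, [575.0, 11.0, 6.0]), (0.79, [560.0, -159.0, -3.0])]
```

View pics/side8c.png

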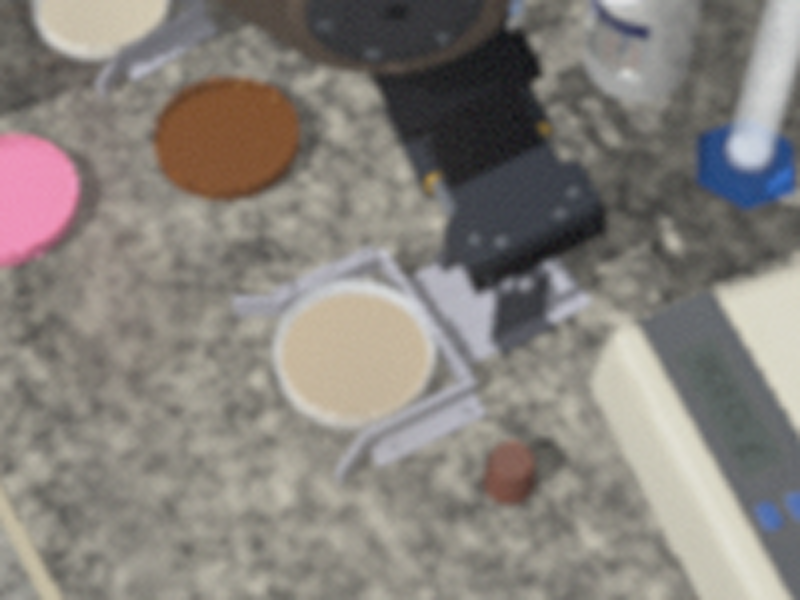

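Request:
apply_moves(
  increments=[
    [[0.8, 0.2, 0.1], [0, 0, 0], 0],
    [[0.5, 0.1, 0.1], [0, 0, 0], 0],
    [[0, 0, 0], [0, 0, 0], 0],
    [[0, -3, 0], [0, 0, 0], 0],
    [[-3, -4, 0], [0, 0, 0], 0],
  ],
)

```text
t: 18.38
eef_pos: [613.4, -156.7, 135.7]
tcp_rot: [-1.568, -0.273, -0.2]
ft_force: [-0.7, -0.0, 0.0]
opening: 0.007
```

Request:
apply_moves(
  increments=[
    [[-5, -3, 0], [0, 0, 0], 0],
    [[-5, 0, 0], [0, 0, 2], 0],
    [[-5, 0, 0], [0, 0, 2], 0],
    [[-5, 0, 0], [0, 0, 2], 0],
    [[-3, 0, 0], [0, 0, 0], 0],
  ],
)

```text
t: 19.0
eef_pos: [379.1, -109.0, 112.8]
tcp_rot: [-1.57, -0.17, -0.199]
ft_force: [0.0, -0.9, 0.2]
opening: 0.006
```

Run:
```python
from h import *
s=readout.state();print(s["eef_pos"])
for n in("side","top"):
    c=read_camera(n);save(c,n+"9.png")
    i=cv2.imread(f"pics/{n}9.png"); i=i[120:345,140:440]; cv2.imwrite(f"pics/{n}9c.png",cv2.resize(i,(800,600),interpolation=2))
    for t in("empty_dock_tag_edge","dish","docked_dish","vial","crucible","stopper"): print(t,[(round(q["confidence"],2),toW(q["point"],c).round().tolist()) for q in nets.mark_of(c,t)[:4]])
```

```text
[ 379.12186248 -108.98634949  112.76876369]
empty_dock_tag_edge [(0.73, [689.0, -167.0, 34.0])]
dish [(0.86, [437.0, 43.0, -1.0]), (0.6, [575.0, 14.0, 4.0]), (0.31, [563.0, 155.0, 1.0])]
docked_dish [(0.94, [563.0, 156.0, -1.0])]
vial [(0.54, [770.0, -4.0, 2.0])]
crucible [(0.76, [755.0, 56.0, 1.0])]
stopper [(0.56, [590.0, -265.0, 5.0])]
empty_dock_tag_edge [(0.97, [687.0, -165.0, 37.0])]
dish [(0.69, [557.0, -157.0, 0.0]), (0.65, [569.0, 10.0, 2.0]), (0.57, [440.0, 41.0, -1.0])]
docked_dish [(0.76, [557.0, 151.0, 1.0])]
vial []
crucible [(0.91, [750.0, 50.0, -0.0])]
stopper [(0.74, [590.0, -262.0, -4.0])]
```

View pics/side9c.png

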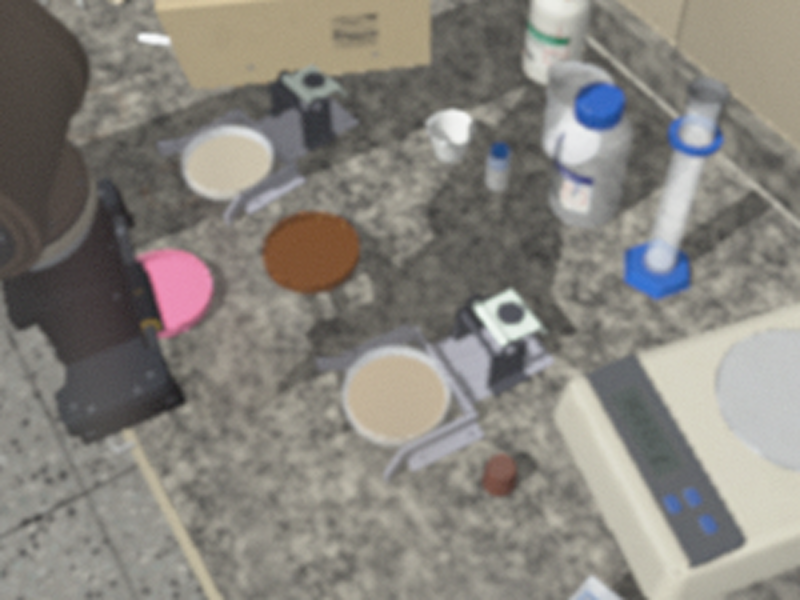

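View pics/top9c.png

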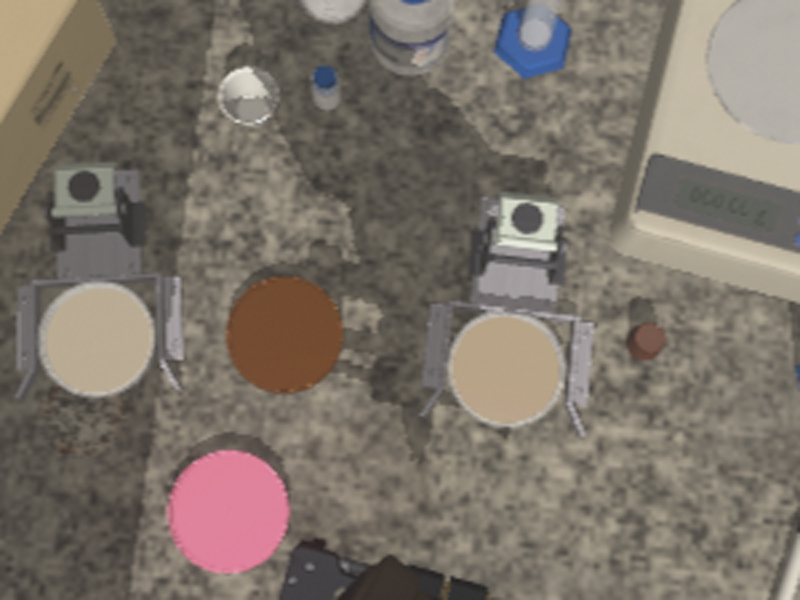

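```bash
python3 -c "
from cell import env
print(env.job_done())"
```

```text
the job is handed in; nothing more can be done
None
```

The dish is docked, the tag is flipped and the job is handed in at about 20 s of the 58 s allowed; the hand-in gives no verdict.

**What I did:**
- **Dish:** I pushed it with two fingertips, first diagonally to the dock mouth, then straight in until it met the back stop. The final push built up about 14 N along the push.
- **Tag:** I lifted its lip with the closed fingertips and swept it over the pin.
- **Retreat:** I then drew the arm clear of everything.

**Last checks:**
- **Dish:** both pictures show it against the stop between the rails. The networks put its centre at about (557, -157) mm in the top view; in the last side view they did not report it at all.
- **Tag:** it lies to the back with the disc up. Its edge is at about (688, -166, 36) mm, which fits a full flip.
- **Other things:** the taken dock's tag still lies to the back. Its dish, the crucible and the stopper read within about 4 mm of their starts, inside the networks' error. The vial was reported only in the side view, also near its start.

**What went wrong:** my first try at tilting the tool 50° ran the last joint to its range limit and the tool drifted up to about 250 mm. Nothing was touched, and I flipped the tag with a 16° tilt instead.

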